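# Index the specimen turntable to the next hole

## Robot

A 6-joint arm with a two-finger parallel gripper is mounted at the origin on the work surface. World frame = base frame: x ahead of the robot, y to its left, z up, the work surface at z = 0. Lengths are in m, angles in rad, forces in N, time in s.
With the tool pointing down it reaches from about 0.35 to 0.775 m from the base axis. Payload 7.3 kg.
Tool frame: the origin (TCP) lies at the very end of the fingers, on their centre line; the grasp point (between the pads) lies 19 mm behind it (robot.tcp_to_grasp is the distance from the TCP to the grasp point, in m); z points along the fingers, y is the direction in which the jaws open and shut (so a half turn about z gives the same grasp; the last joint's range is limited). The gripper opens to 92 mm and grips with 3 to 60 N. Pads are 19 mm wide; open, the fingers measure 130 mm over their backs; the gripper's body (75 mm by 190 mm) begins 47 mm behind the grasp point.
Start: joints at [0.985, 0.342, 1.524, -0, 1.275, -0.146], TCP at [0.224, 0.475, 0.227] pointing down, gripper open.
Joint ranges: [-2.53, 2.53], [-0.77, 2.02], [0.04, 2.7], [-1, 4.14], [0.28, 2.66], [-3.11, 3.11]. Speed limits (rad/s): [2.57, 2.57, 3.14, 3.14, 3.14, 3.14].

## Interface

Orientations are given as [roll, pitch, yaw] about the fixed x, y, z axes, in that order (R = Rz(yaw) Ry(pitch) Rx(roll)).
In Python, from cell import robot gives the robot as it stands.
- The arm moves only by the tool arm_command, never from a script. Its argument "motion" is a list that holds one entry, the list of rows, each a list of 7 numbers: the turn, a rotation vector about the tool's x, y, z in units of 90 degrees (1.0 is 90 degrees), then the shift along the tool's x, y, z in units of 30 cm (1.0 is 30 cm), then the opening, from -1 (shut) to 1 (fully open). In form: [[[wx, wy, wz, tx, ty, tz, grip], ...]]. A call has 1 to 8 rows; each row is the pose to reach, as a shift and turn from the pose commanded when the call began, along the tool's axes at that moment; what a row does not reach only later rows make up. A row lasts 1/10 s, in which the tool goes at most 50 mm and 8.59 degrees, less where a joint would pass 70% of its speed; a pose out of reach is approached as far as the arm can. A call with a number of a shift or a turn outside -1 to 1 is refused whole. A call with a gripper value outside its range is refused whole. The fingers move at their own pace and stop on an object; "grip_force" is the grip in N (left out, the last holds). Time passes only in rows, so rows that repeat a pose let the fingers close. It gives the time, the measured TCP pose, the force and the opening at its end, in the units of the state.
- robot.observe(): the state, without advancing time (a new reading comes with each control period).
- robot.read_camera(name): name is "scene" or "top"; returns a dict with "image" (400x640x3 uint8, red, green, blue), "z_map" (400x640 float32, m along the optical axis (not along the pixel's ray), 0 where there is no reading), "fov_y" (degrees; the focal length in pixels is half the picture's height over the tangent of half this angle, whatever the lens; pixels are square), "cx", "cy" (the principal point, pixels), "cam_to_world" (4x4, takes a point from camera to world coordinates). Camera axes: x right, y down, z forward; pixel columns grow to the right and rows downward; lengths in m; the calibration is good to about 2 mm. A picture is of the moment at which its call begins.
- robot.hand_in(): hands the job in, once; it reports no verdict.
The state is a dict: "time": time; "qpos": joint angles; "qvel": joint speeds; "joint_efforts": joint torques, N m; "tool_pos": TCP position; "tool_rot": TCP orientation; "contact_force": force on the tool from outside, world axes, zero at the start; "torque": the same for the moment, N m; "opening": finger opening in m.
Only numpy, scipy, OpenCV 4.12 (cv2) and the standard library are available. Lean on these libraries where they do the work, as an engineer would, in place of code of your own. Each camera call takes 0.05 s, during which the arm holds its last target.

## Task

Bring the next specimen under the inspection camera: press the turntable's index plunger in with a fingertip, turn the table clockwise (seen from above) to the very next hole, and leave the plunger sprung fully out and locked in that hole. Work gently with the fingertips and grip nothing. Leave the specimens untouched in their nests, never turn the table back anticlockwise past the hole it starts in, and do not disturb the tin, the tub or the brush.

Things in the scene. Friction and masses are not known exactly. Their poses are not given: they have to be found in the camera images.
- axis (a point): Centre of the turntable: on its vertical turning axis, level with its flat top, 60 mm above the bench. The turntable is a bare aluminium disc 210 mm across, 12 mm thick, with one lug that carries the plunger. It stands on a fixed grey round base 316 mm across; the base's top is the steel index plate, 40 mm above the bench.
- next_hole (a point): Mouth of the next hole clockwise, 40 mm above the bench. The fixed index plate has six such holes, 17 mm across, 60 degrees apart on a circle of 130 mm radius about the axis, joined by a narrow round slot in which the plunger's neck runs.
- knob_top (a point): Centre of the top of the plunger's push knob: flat, round, black, 36 mm across, 9 mm thick, 130 mm from the turning axis, above the dark housing on the lug. Its top is 104 mm above the bench when out, 94 mm when fully pressed (straight down). It goes round with the table; the nearest specimens stand 40 mm clear of its rim, towards the axis.
- housing (a point): Centre of the plunger housing: a dark steel block 36 x 36 mm, 60 to 85 mm above the bench, straight below the knob. Two of its sides face along the circle of travel, so pushing it sideways turns the table. The lug under it is 36 mm wide, 48 to 60 mm above the bench, and reaches 151 mm from the axis.
- lens (a point): Lower end of the inspection camera's lens, 120 mm above the bench, 70 mm from the axis over one specimen. The camera, 36 mm across, hangs from a fixed steel post (212 mm high) at the rim of the base, 182 mm from the axis, on the side opposite the plunger's path.
- turntable (a joint): Angle of the turntable, rad: 0 in the hole where it starts, growing clockwise seen from above; the next hole clockwise is at 1.047 (60 degrees). There is about 0.01 rad of play in a hole. Turning needs about 0.15 N m (some 1.2 N at the plunger); it does not coast. Push it with less than 40 N.
- plunger (a joint): How far the knob is pressed in, m: 0 out (locked in a hole), 0.010 fully in; spring 3.6 N at 0, 6.6 N at 0.010. Beyond about 0.007 its shoulder is below the plate and the table is free. Between holes (0.15 rad or more from one) the plate keeps the knob down (about 0.006); over a hole it springs out and stops the table, unless held down. Hard stop at 0.010; use under 40 N.
- specimen0 (a point): Centre of a loose grey cast specimen, a disc 40 mm across and 22 mm high (60 to 82 mm above the bench), standing between three 9 mm dowels on the turntable, 70 mm from the turning axis. Not to be touched.
- specimen1 (a point): Centre of a loose grey cast specimen, a disc 40 mm across and 22 mm high (60 to 82 mm above the bench), standing between three 9 mm dowels on the turntable, 70 mm from the turning axis. Not to be touched.
- specimen2 (a point): Centre of a loose grey cast specimen, a disc 40 mm across and 22 mm high (60 to 82 mm above the bench), standing between three 9 mm dowels on the turntable, 70 mm from the turning axis. Not to be touched.
- specimen3 (a point): Centre of a loose grey cast specimen, a disc 40 mm across and 22 mm high (60 to 82 mm above the bench), standing between three 9 mm dowels on the turntable, 70 mm from the turning axis. Not to be touched.
- specimen4 (a point): Centre of a loose grey cast specimen, a disc 40 mm across and 22 mm high (60 to 82 mm above the bench), standing between three 9 mm dowels on the turntable, 70 mm from the turning axis. Not to be touched.
- specimen5 (a point): Centre of a loose grey cast specimen, a disc 40 mm across and 22 mm high (60 to 82 mm above the bench), standing between three 9 mm dowels on the turntable, 70 mm from the turning axis. Not to be touched.
- tin_mid (a point): Centre of a loose closed metal tin, 68 mm across, 75 mm high, standing on the bench; not part of the work.
- tub_mid (a point): Centre of a loose open white plastic tub, 160 x 110 x 70 mm, on the bench; not part of the work.
- brush: A loose wooden brush 170 mm long lying on the bench; origin under its middle; not part of the work.
Things that resemble listed ones, but are neither listed nor needed, are in the scene too. What is shaped like the part that bears specimen5 but purple is not meant. What is shaped like the part that bears specimen4 but orange is not meant.

How it is judged:
On the way, in this order (a step that is already met when the one before it is completed fails the run):
1. the plunger is pressed in by a finger while the table is still at its first hole (value of joint plunger above 0.006 m and contact force between the fingers and plunger above 1 N and value of joint turntable between -0.06 and 0.06 rad), for 0.05 s.
2. the table is turned clockwise, off the first hole (value of joint turntable above 0.25 rad), for 0.02 s.
At the end, for the whole second after the job is handed in: The table stands at the next hole clockwise (1.047 rad, within 0.025 rad), at rest, and the plunger is out to within 2 mm, locked in the hole; every specimen is still in its nest (value of joint turntable between 1.022 and 1.072 rad and value of joint plunger below 0.002 m and velocity of joint turntable between -0.05 and 0.05 rad/s and horizontal distance between specimen0 and axis between 0.066 and 0.074 m and z of each of specimen0, specimen1, specimen2, specimen3, specimen4, specimen5 in the frame of axis below 0.013 m and horizontal distance between specimen1 and axis between 0.066 and 0.074 m and horizontal distance between specimen2 and axis between 0.066 and 0.074 m and horizontal distance between specimen3 and axis between 0.066 and 0.074 m and horizontal distance between specimen4 and axis between 0.066 and 0.074 m and horizontal distance between specimen5 and axis between 0.066 and 0.074 m); the robot touches nothing.
It fails at once if the plunger or the turntable is gripped, or pressed or pushed with over 40 N (contact force between the fingers and plunger above 40 N or contact force between the fingers and turntable above 40 N).
It fails at once if the table is turned back anticlockwise past its first hole (value of joint turntable below -0.12 rad).
It fails at once if a specimen is touched (contact force between any of the arm, the fingers and spec0 above 0.5 N or contact force between any of the arm, the fingers and spec1 above 0.5 N or contact force between any of the arm, the fingers and spec2 above 0.5 N or contact force between any of the arm, the fingers and spec3 above 0.5 N or contact force between any of the arm, the fingers and spec4 above 0.5 N or contact force between any of the arm, the fingers and spec5 above 0.5 N).
It fails at once if a specimen leaves its nest or is lifted (z of any of specimen0, specimen1, specimen2, specimen3, specimen4, specimen5 in the frame of axis above 0.016 m or angle between any of specimen0, specimen1, specimen2, specimen3, specimen4, specimen5's own z axis and vertical above 0.15 rad).
It fails at once if the tin, the tub or the brush is moved (distance of any of tin_mid, tub_mid, brush from where it was at the start of the episode above 0.02 m).
It also fails if it takes over 48 s, if anything falls off the work surface, if the arm or the gripper's body presses on something with over 40 N, if the wrist force passes 120 N, or if a joint passes its speed limit or range.

## Working session

There is one attempt and no reset: what is moved stays moved. The work goes in short steps, Python scripts to look and compute and a tool call to move; the robot and the scene stay as the last step left them, time stands still between calls to the robot, and variables do not carry over. Pictures are saved under pics/ and viewed, and the job is handed in when it is done.

Besides the shell and the picture viewer there is one more tool, called after "Call:" by a JSON object that holds its "fn" and its "kwargs". arm_command: Moves the arm, as the interface text tells. Its arguments: {"type":"object","properties":{"motion":{"type":"array"},"grip_force":{"type":"number"}},"required":["motion"]}

```bash
mkdir -p pics; ls; python3 - <<'E'
from cell import robot
import cv2,numpy as np,pickle
s=robot.observe(); print(s)
for n in("scene","top"):
    c=robot.read_camera(n); pickle.dump(c,open(n+'.pkl','wb'))
    cv2.imwrite(f'pics/{n}0.png',c['image'][:,:,::-1]); print(n,c['fov_y'],c['cx'],c['cy'],np.round(c['cam_to_world'],3).tolist())
E
```

```text
pics
{'time': 0.0, 'qpos': array([ 9.84978268e-01,  3.42720489e-01,  1.52502227e+00,  2.29923508e-05,
        1.27539225e+00, -1.45996440e-01]), 'qvel': array([-7.31590391e-04,  1.61159849e-03,  5.73606799e-05,  1.57511873e-03,
        1.66941916e-03, -1.22126179e-03]), 'joint_efforts': array([-7.75753870e-04, -4.31237733e+01, -2.44214952e+01,  7.16699171e-02,
        5.59849106e-02, -1.13953890e-04]), 'tool_pos': array([0.22327781, 0.474705  , 0.22604429]), 'tool_rot': array([-3.14006990e+00, -2.46132303e-04,  2.70176414e+00]), 'contact_force': array([-0.21701249, -0.06369407, -0.07270447]), 'torque': array([ 3.75278608e-02, -9.51682292e-03, -1.77989268e-06]), 'opening': 0.09154101602080043}
scene 43.669736706431976 325.61010552283415 197.54659977146406 [[-0.776, 0.396, -0.491, 1.104], [0.631, 0.459, -0.626, 0.773], [-0.023, -0.795, -0.606, 0.843], [0.0, 0.0, 0.0, 1.0]]
top 57.19468331470855 325.90566886897665 200.54036123746693 [[-0.001, -0.988, 0.153, 0.325], [-1.0, 0.003, 0.012, -0.036], [-0.013, -0.153, -0.988, 1.273], [0.0, 0.0, 0.0, 1.0]]
```

View pics/scene0.png

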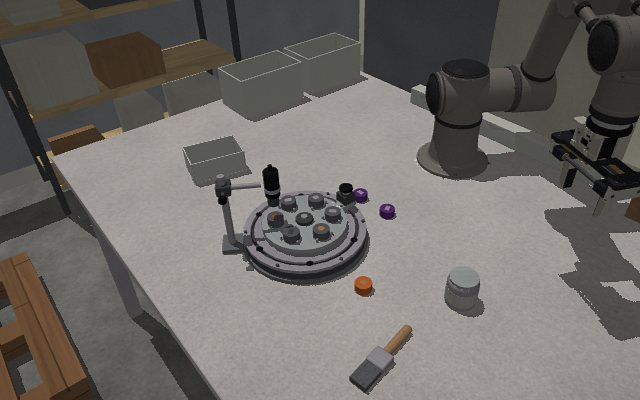

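View pics/top0.png

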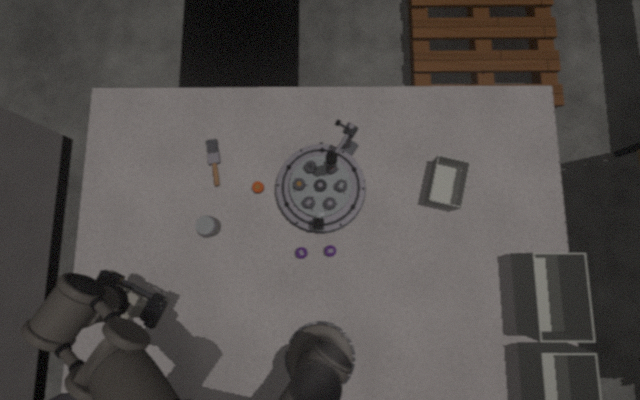

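```bash
cat > h.py <<'E'
import numpy as np,cv2,pickle
def cam(n): return pickle.load(open(n+'.pkl','rb'))
def grab(*names):
    from cell import robot
    for n in names: pickle.dump(robot.read_camera(n),open(n+'.pkl','wb'))
def f(c): return 200/np.tan(np.radians(c['fov_y']/2))
def cast(c,u,v,z):
    d=np.array([(u-c['cx'])/f(c),(v-c['cy'])/f(c),1.]); M=c['cam_to_world']; d=M[:3,:3]@d; o=M[:3,3]
    return o+d*(z-o[2])/d[2]
def proj(c,p):
    M=c['cam_to_world']; q=M[:3,:3].T@(np.array(p)-M[:3,3]); return q[:2]/q[2]*f(c)+[c['cx'],c['cy']]
def pts(c):
    v,u=np.mgrid[:400,:640]; Z=c['z_map']; P=np.stack([(u-c['cx'])/f(c)*Z,(v-c['cy'])/f(c)*Z,Z],-1)
    M=c['cam_to_world']; W=P@M[:3,:3].T+M[:3,3]; W[Z==0]=np.nan; return W
def crop(n,u0,u1,v0,v1,k,out):
    im=cam(n)['image'][v0:v1,u0:u1,::-1]; im=cv2.resize(im,None,fx=k,fy=k,interpolation=cv2.INTER_CUBIC)
    im=np.clip(im*1.6,0,255).astype(np.uint8); cv2.imwrite(out,im)
E
python3 - <<'E'
from h import *
crop('top',260,380,110,240,4,'pics/tc.png'); crop('scene',215,400,155,285,4,'pics/sc.png')
for n in('top','scene'):
    c=cam(n);W=pts(c)
    print(n,[round(float(np.nanmedian(W[...,2])),3)])
    m=(W[...,2]>.097)&(W[...,2]<.108)&(W[...,0]<.6)&(W[...,0]>.2)&(abs(W[...,1])<.2)
    v,u=np.nonzero(m);print(len(u), np.nanmean(W[m],0),u.min(),u.max(),v.min(),v.max())
    m=(W[...,2]>.035)&(W[...,2]<.045)&(W[...,0]<.8)&(W[...,0]>.2)&(abs(W[...,1])<.3)
    q=W[m]; print(len(q),np.percentile(q,[1,50,99],axis=0).round(3).tolist())
E
```

```text
top [-0.001]
90 [0.43428852 0.00605116 0.10398741] 312 322 218 228
2299 [[0.419, -0.147, 0.035], [0.555, -0.001, 0.04], [0.711, 0.147, 0.045]]
scene [-0.001]
108 [0.4387788  0.0052893  0.10230275] 339 352 183 192
3264 [[0.427, -0.143, 0.035], [0.624, 0.063, 0.039], [0.717, 0.148, 0.043]]
```

View pics/tc.png

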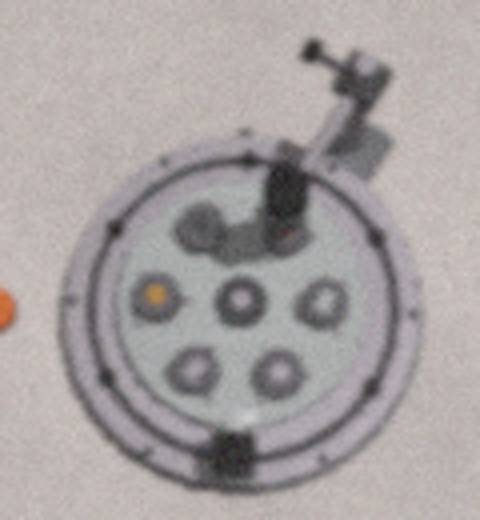

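View pics/sc.png

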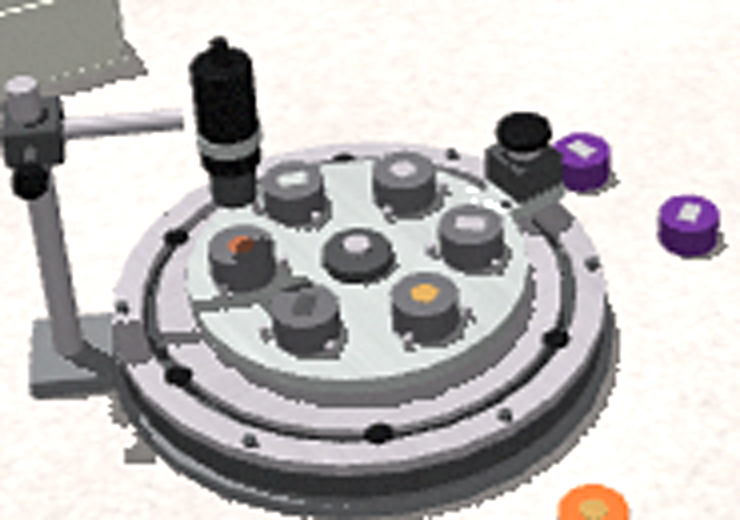

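```bash
python3 - <<'E'
from h import *
H=[]
for n,off,L in(('top',(260,110),[(107,377),(115,228),(250,160),(377,238),(372,388)]),('scene',(215,155),[(380,433),(556,338),(178,377),(176,237)])):
    c=cam(n);P=np.array([cast(c,(a+.5)/4+off[0]-.5,(b+.5)/4+off[1]-.5,.04)[:2] for a,b in L])
    A=np.c_[2*P,np.ones(len(P))];s=np.linalg.lstsq(A,(P**2).sum(1),rcond=None)[0];ctr=s[:2];print(n,P.round(4).tolist(),'ctr',ctr.round(4),'r',np.sqrt(s[2]+ctr@ctr).round(4),'ang',np.degrees(np.arctan2(*(P-ctr).T[::-1])).round(1))
    W=pts(c)
    # fixed radius fit of base/disc top
    m=(abs(W[...,2]-.06)<.004)&(W[...,0]<.8)&(W[...,0]>.35)&(abs(W[...,1])<.2)
    v,u=np.nonzero(m); hull=cv2.convexHull(np.c_[u,v].astype(np.int32))[:,0]
    Q=np.array([cast(c,a,b,.06)[:2] for a,b in hull]);(x,r)=cv2.minEnclosingCircle(Q.astype(np.float32));print('disc',x,r)
    k=(W[...,2]>.098)&(W[...,2]<.108)&(np.hypot(W[...,0]-.437,W[...,1]-.006)<.03)
    v,u=np.nonzero(k); hull=cv2.convexHull(np.c_[u,v].astype(np.int32))[:,0]
    Q=np.array([cast(c,a,b,.104)[:2] for a,b in hull]);(x,r)=cv2.minEnclosingCircle(Q.astype(np.float32));print('knob',x,r,'mid',cast(c,u.mean(),v.mean(),.104))
E
```

```text
top [[0.5043, 0.1136], [0.6343, 0.1087], [0.6944, -0.0079], [0.6245, -0.1172], [0.4943, -0.1114]] ctr [ 0.5646 -0.0017] r 0.1302 ang [ 117.6   57.7   -2.7  -62.6 -122.6]
disc (0.5626972317695618, -0.03765934705734253) 0.1602754294872284
knob (0.43412062525749207, 0.006035705097019672) 0.017370158806443214 mid [0.43427875 0.00604812 0.104     ]
scene [[0.6347, 0.108], [0.5056, 0.113], [0.6969, -0.0059], [0.6262, -0.1169]] ctr [ 0.5666 -0.0019] r 0.1298 ang [ 58.2 118.   -1.8 -62.6]
disc (0.5740680694580078, -0.03877326846122742) 0.16647760570049286
knob (0.441189706325531, 0.00697401724755764) 0.020286086946725845 mid [0.44006727 0.00677034 0.104     ]
```

Candidates for the wanted parts in the top view:
- **Plunger:** the black knob at (318,224). The camera at (331,157) is also black, but it hangs from the post, so it isn't the plunger.
- **Next hole clockwise:** (287,204). The opposite neighbour at (353,207) is anticlockwise, so it isn't the one.
- **Lookalikes off the table:** the purple discs at (301,253) and (330,251), and the orange one at (258,187).

The crop confirms the knob is on its dark housing on the lug. I measured the axis at about (0.5655, -0.002), with the holes at radius 0.130 as specified.

```bash
cat > mv.py <<'E'
import numpy as np
AX=np.array([.5655,-.0018])
def rel(p0,yaw0,p,yaw):
    d=np.array(p)-p0; x=[np.cos(yaw0),np.sin(yaw0),0]; y=[np.sin(yaw0),-np.cos(yaw0),0]
    w=(yaw0-yaw); w=(w+np.pi)%(2*np.pi)-np.pi
    return [0,0,round(w/(np.pi/2),3),round(d@x/.3,4),round(d@y/.3,4),round(-d[2]/.3,4),-1]
def polar(th,r,z,t=0):
    th=np.radians(th); return np.r_[AX+r*np.array([np.cos(th),np.sin(th)])+t*np.array([np.sin(th),-np.cos(th)]),z]
def now():
    from cell import robot; s=robot.observe(); 
    print('t',s['time'],'pos',s['tool_pos'].round(4),'rot',s['tool_rot'].round(4),'F',s['contact_force'].round(1),'op',round(s['opening'],4)); return s
E
python3 - <<'E'
from mv import *
s=now(); print(polar(177.5,.13,.15), rel(s['tool_pos'],s['tool_rot'][2],polar(177.5,.13,.15),np.radians(177.5)))
E
```

```text
t 0.1 pos [0.2233 0.4747 0.2261] rot [-3.1402e+00 -2.0000e-04  2.7018e+00] F [-0.3 -0.3  1. ] op 0.0916
[0.43562373 0.00387052 0.15      ] [0, 0, np.float64(-0.252), np.float64(-1.3086), np.float64(-1.1189), np.float64(0.2537), -1]
```

Call:
{"fn": "arm_command", "kwargs": {"motion": [[[0,0,-0.05,-0.11,-0.093,0,-1],[0,0,-0.1,-0.22,-0.186,0,-1],[0,0,-0.15,-0.33,-0.28,0,-1],[0,0,-0.2,-0.44,-0.373,0,-1],[0,0,-0.252,-0.55,-0.466,0,-1],[0,0,-0.252,-0.65,-0.56,0,-1],[0,0,-0.252,-0.7,-0.6,0,-1],[0,0,-0.252,-0.7,-0.6,0,-1]]], "grip_force": 5}}

```text
time: 0.9
tool_pos: [0.3376, 0.221, 0.2266]
tool_rot: [-3.141, -0.0, 3.094]
contact_force: [-0.4, 0.3, -0.8]
opening: 0.0324
```

```bash
python3 - <<'E'
from mv import *
s=now(); print(rel(s['tool_pos'],s['tool_rot'][2],polar(177.5,.13,.15),np.radians(177.5)))
E
```

```text
t 0.9 pos [0.3376 0.221  0.2266] rot [-3.1412e+00 -1.0000e-04  3.0939e+00] F [-0.4  0.3 -0.8] op 0.0324
[0, 0, np.float64(-0.003), np.float64(-0.361), np.float64(-0.7072), np.float64(0.2553), -1]
```

Call:
{"fn": "arm_command", "kwargs": {"motion": [[[0,0,-0.002,-0.06,-0.12,0,-1],[0,0,-0.002,-0.12,-0.24,0,-1],[0,0,-0.002,-0.18,-0.36,0,-1],[0,0,-0.002,-0.24,-0.48,0.05,-1],[0,0,-0.002,-0.3,-0.6,0.12,-1],[0,0,-0.002,-0.361,-0.707,0.2,-1],[0,0,-0.002,-0.361,-0.707,0.255,-1],[0,0,-0.002,-0.361,-0.707,0.255,-1]]]}}

```text
time: 1.7
tool_pos: [0.4345, 0.0065, 0.148]
tool_rot: [3.14, -0.005, 3.099]
contact_force: [0.0, 0.6, -0.4]
opening: 0.0009
```

```bash
python3 - <<'E'
from mv import *
from h import *
s=now(); print(rel(s['tool_pos'],s['tool_rot'][2],polar(177.5,.13,.10),np.radians(177.5)))
grab('top','scene'); crop('scene',215,400,105,235,4,'pics/s1.png')
E
```

```text
t 1.7 pos [0.4345 0.0065 0.148 ] rot [ 3.1404 -0.0054  3.0993] F [ 0.   0.6 -0.4] op 0.0009
[0, 0, np.float64(0.001), np.float64(-0.0041), np.float64(-0.0085), np.float64(0.1601), -1]
```

View pics/s1.png

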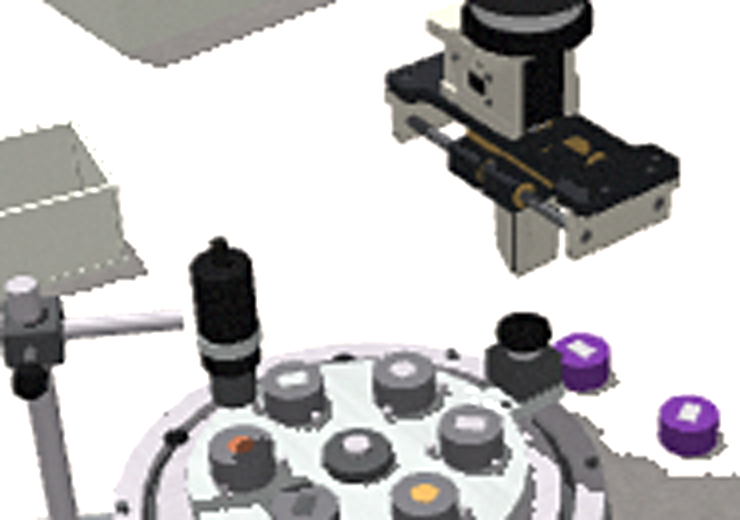

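The shut fingertips are directly over the knob. Next I'll bring them down to just above it.

Call:
{"fn": "arm_command", "kwargs": {"motion": [[[0,0,0,0,-0.003,0.04,-1],[0,0,0,0,-0.003,0.08,-1],[0,0,0,0,-0.003,0.11,-1],[0,0,0,0,-0.003,0.13,-1],[0,0,0,0,-0.003,0.13,-1],[0,0,0,0,-0.003,0.13,-1]]]}}

```text
time: 2.4
tool_pos: [0.436, 0.0054, 0.1116]
tool_rot: [-3.142, 0.001, 3.101]
contact_force: [0.6, -0.2, 0.2]
opening: 0.0006
```

```bash
python3 - <<'E'
from mv import *
s=now(); print(rel(s['tool_pos'],s['tool_rot'][2],polar(177.5,.13,.10),np.radians(177.5)))
E
```

```text
t 2.4 pos [0.436  0.0054 0.1116] rot [-3.1416e+00  7.0000e-04  3.1012e+00] F [ 0.6 -0.2  0.2] op 0.0006
[0, 0, np.float64(0.002), np.float64(0.0011), np.float64(-0.0053), np.float64(0.0388), -1]
```

Call:
{"fn": "arm_command", "kwargs": {"motion": [[[0,0,0,0,-0.002,0.015,-1],[0,0,0,0,-0.002,0.025,-1],[0,0,0,0,-0.002,0.033,-1],[0,0,0,0,-0.002,0.04,-1],[0,0,0,0,-0.002,0.045,-1],[0,0,0,0,-0.002,0.05,-1],[0,0,0,0,-0.002,0.053,-1],[0,0,0,0,-0.002,0.053,-1]]]}}

```text
time: 3.2
tool_pos: [0.4359, 0.0045, 0.0954]
tool_rot: [-3.142, 0.001, 3.101]
contact_force: [0.1, 0.3, 4.9]
opening: 0.0004
```

Call:
{"fn": "arm_command", "kwargs": {"motion": [[[0,0,0,0,0,0.003,-1],[0,0,0,0,0,0.005,-1],[0,0,0,0,0,0.007,-1],[0,0,0,0,0,0.007,-1]]]}}

```text
time: 3.6
tool_pos: [0.436, 0.0046, 0.0941]
tool_rot: [-3.141, 0.001, 3.101]
contact_force: [-2.2, 0.3, 13.8]
opening: 0.0003
```

Call:
{"fn": "arm_command", "kwargs": {"motion": [[[0,0,0.028,-0.0004,0.0189,0,-1],[0,0,0.056,-0.0016,0.0378,0,-1],[0,0,0.083,-0.0037,0.0566,0,-1],[0,0,0.111,-0.0066,0.0752,0,-1],[0,0,0.139,-0.0103,0.0938,0,-1],[0,0,0.167,-0.0148,0.1122,0,-1],[0,0,0.167,-0.0148,0.1122,0,-1]]]}}

```text
time: 4.3
tool_pos: [0.4424, 0.0386, 0.0941]
tool_rot: [3.141, 0.002, 2.837]
contact_force: [-1.6, 1.2, 11.4]
opening: 0.0007
```

```bash
python3 - <<'E'
from mv import *
from h import *
s=now(); d=s['tool_pos'][:2]-AX; print(np.degrees(np.arctan2(d[1],d[0])),np.hypot(*d))
grab('scene'); crop('scene',215,400,105,285,4,'pics/s2.png')
E
```

```text
t 4.3 pos [0.4424 0.0386 0.0941] rot [3.1406e+00 2.1000e-03 2.8375e+00] F [-1.6  1.2 11.4] op 0.0007
161.82564558426304 0.12960556781667615
```

View pics/s2.png

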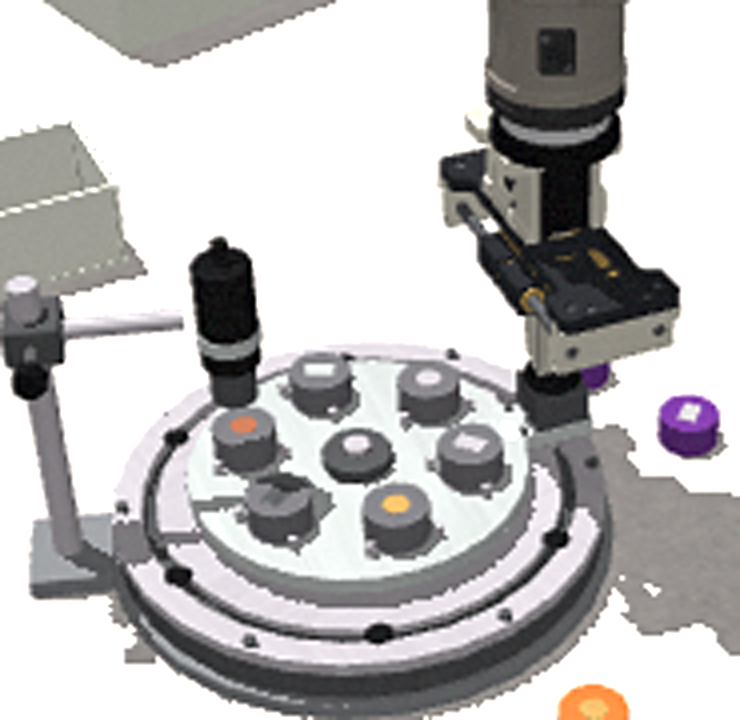

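The table turns with the fingertip, and the knob and housing have moved round together. I'll carry on another 20 degrees.

Call:
{"fn": "arm_command", "kwargs": {"motion": [[[0,0,0.028,-0.0004,0.0189,0,-1],[0,0,0.056,-0.0016,0.0378,0,-1],[0,0,0.083,-0.0037,0.0566,0,-1],[0,0,0.111,-0.0066,0.0752,0,-1],[0,0,0.139,-0.0103,0.0938,0,-1],[0,0,0.167,-0.0148,0.1122,0,-1],[0,0,0.194,-0.0201,0.1303,0,-1],[0,0,0.222,-0.0261,0.1482,0,-1]]]}}

```text
time: 5.15
tool_pos: [0.4634, 0.0781, 0.0942]
tool_rot: [3.14, 0.002, 2.488]
contact_force: [-1.0, -1.8, 10.1]
opening: 0.0004
```

Call:
{"fn": "arm_command", "kwargs": {"motion": [[[0,0,0,0,0,0,-1],[0,0,0,0,0,-0.01,-1],[0,0,0,0,0,-0.03,-1],[0,0,0,0,0,-0.06,-1],[0,0,0,0,0,-0.1,-1],[0,0,0,0,0,-0.1,-1]]]}}

```text
time: 5.75
tool_pos: [0.4628, 0.0782, 0.1244]
tool_rot: [3.14, 0.002, 2.49]
contact_force: [-0.3, -0.6, -0.0]
opening: 0.0004
```

```bash
python3 - <<'E'
from mv import *
from h import *
s=now(); d=s['tool_pos'][:2]-AX; print(np.degrees(np.arctan2(d[1],d[0])),np.hypot(*d))
grab('scene','top'); crop('scene',215,400,105,285,4,'pics/s3.png'); crop('top',250,390,110,250,4,'pics/t3.png')
for n in('scene','top'):
    c=cam(n);W=pts(c);m=(abs(W[...,2]-.098)<.006)&(abs(np.hypot(W[...,0]-AX[0],W[...,1]-AX[1])-.13)<.022)&(W[...,0]<.56)
    q=W[m]; print(n,len(q)); 
    if len(q): 
        p=np.median(q,0); print(p,np.degrees(np.arctan2(p[1]-AX[1],p[0]-AX[0])))
E
```

```text
t 5.75 pos [0.4628 0.0782 0.1244] rot [3.1403e+00 1.5000e-03 2.4897e+00] F [-0.3 -0.6 -0. ] op 0.0004
142.07425388697297 0.13017284040297175
scene 122
[0.4668664  0.08025908 0.09679689] 140.240940262665
top 0
```

View pics/s3.png

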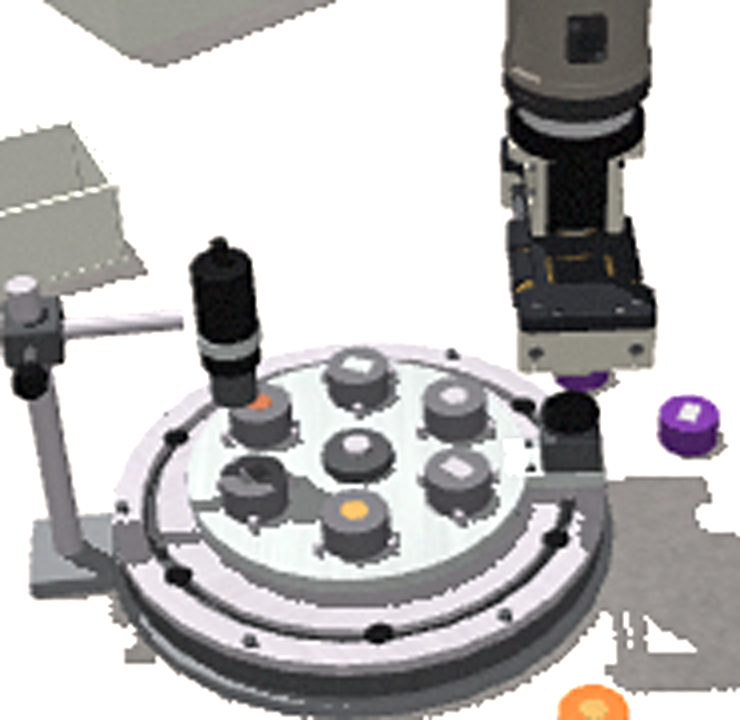

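View pics/t3.png

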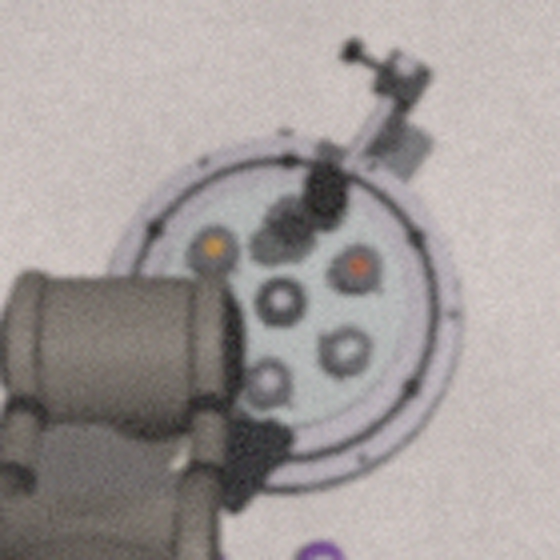

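The plate keeps the knob down at z≈0.097, with the table about 35° round. Next I'll step back behind the housing and come down to push on its side.

Call:
{"fn": "arm_command", "kwargs": {"motion": [[[0,0,0,0,-0.06,0,-1],[0,0,0,0,-0.12,0,-1],[0,0,0,0,-0.18,0,-1],[0,0,0,0,-0.19,0,-1],[0,0,0,0,-0.19,0,-1]]]}}

```text
time: 6.35
tool_pos: [0.4275, 0.0327, 0.123]
tool_rot: [-3.142, -0.001, 2.489]
contact_force: [0.4, 1.1, 0.4]
opening: 0.0009
```

Call:
{"fn": "arm_command", "kwargs": {"motion": [[[0,0,0,0,0,0.05,-1],[0,0,0,0,0,0.1,-1],[0,0,0,0,0,0.15,-1],[0,0,0,0,0,0.175,-1],[0,0,0,0,0,0.175,-1],[0,0,0,0,0,0.175,-1]]]}}

```text
time: 6.95
tool_pos: [0.4281, 0.0331, 0.0709]
tool_rot: [3.141, 0.0, 2.49]
contact_force: [-0.4, -1.3, -0.0]
opening: 0.0005
```

```bash
python3 - <<'E'
from mv import *
from h import *
s=now(); y=s['tool_rot'][2]; d=s['tool_pos'][:2]-AX; print('yaw',np.degrees(y),'radial,tang:',d@[np.cos(y),np.sin(y)],d@[np.sin(y),-np.cos(y)])
grab('scene'); crop('scene',215,400,105,285,4,'pics/s4.png')
E
```

```text
t 6.95 pos [0.4281 0.0331 0.0709] rot [3.1413e+00 1.0000e-04 2.4900e+00] F [-0.4 -1.3 -0. ] op 0.0005
yaw 142.66802505416743 radial,tang: 0.1304308643723304 -0.05558043319874013
```

View pics/s4.png

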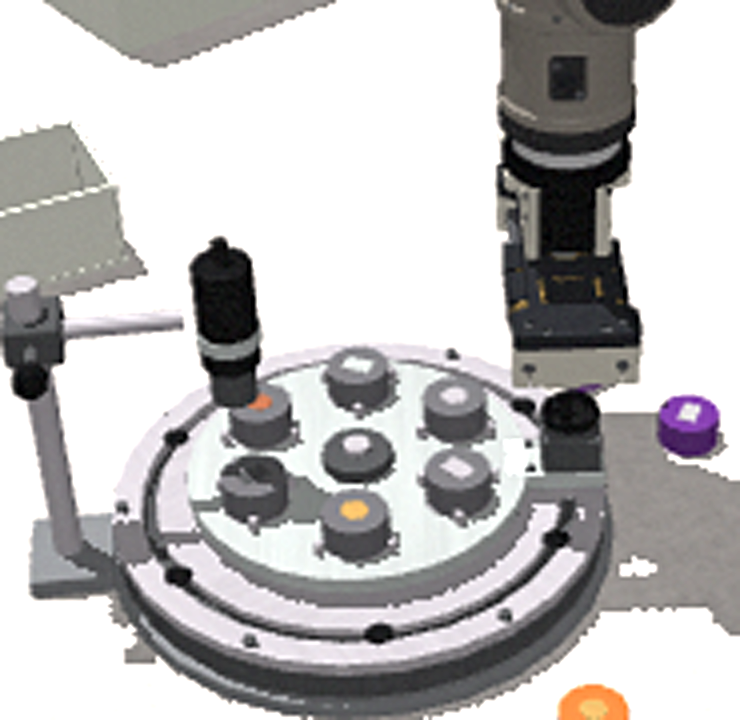

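Call:
{"fn": "arm_command", "kwargs": {"motion": [[[0,0,0,0,0.03,0,-1],[0,0,0,0,0.05,0,-1],[0,0,0,0,0.055,0,-1],[0,0,0,0,0.055,0,-1]]]}}

```text
time: 7.4
tool_pos: [0.438, 0.0463, 0.0709]
tool_rot: [3.141, 0.0, 2.49]
contact_force: [0.6, -0.3, -0.7]
opening: 0.0006
```

```bash
cat >> mv.py <<'E'
def arc(degs):
    s=now(); y=s['tool_rot'][2]; d=s['tool_pos'][:2]-AX; r,t=d@[np.cos(y),np.sin(y)],d@[np.sin(y),-np.cos(y)]
    print('yaw',np.degrees(y).round(2),'r,t',r.round(4),t.round(4))
    for a in degs:
        b=np.radians(a); print([0,0,round(a/90,3),round((r*np.cos(b)-t*np.sin(b)-r)/.3,4),round((r*np.sin(b)+t*np.cos(b)-t)/.3,4),0,-1])
E
python3 -c "
from mv import *
arc([2,4,6,8,10,12,14,16])"
```

```text
t 7.4 pos [0.438  0.0463 0.0709] rot [3.1413e+00 4.0000e-04 2.4904e+00] F [ 0.6 -0.3 -0.7] op 0.0006
yaw 142.69 r,t 0.1306 -0.039
[0, 0, 0.022, np.float64(0.0043), np.float64(0.0153), 0, -1]
[0, 0, 0.044, np.float64(0.008), np.float64(0.0307), 0, -1]
[0, 0, 0.067, np.float64(0.0112), np.float64(0.0462), 0, -1]
[0, 0, 0.089, np.float64(0.0138), np.float64(0.0618), 0, -1]
[0, 0, 0.111, np.float64(0.016), np.float64(0.0776), 0, -1]
[0, 0, 0.133, np.float64(0.0175), np.float64(0.0933), 0, -1]
[0, 0, 0.156, np.float64(0.0185), np.float64(0.1092), 0, -1]
[0, 0, 0.178, np.float64(0.019), np.float64(0.125), 0, -1]
```

Call:
{"fn": "arm_command", "kwargs": {"motion": [[[0,0,0.022,0.0043,0.0153,0,-1],[0,0,0.044,0.008,0.0307,0,-1],[0,0,0.067,0.0112,0.0462,0,-1],[0,0,0.089,0.0138,0.0618,0,-1],[0,0,0.111,0.016,0.0776,0,-1],[0,0,0.133,0.0175,0.0933,0,-1],[0,0,0.156,0.0185,0.1092,0,-1],[0,0,0.178,0.019,0.125,0,-1]]]}}

```text
time: 8.2
tool_pos: [0.4553, 0.0789, 0.0707]
tool_rot: [-3.14, -0.0, 2.209]
contact_force: [-1.8, -2.9, 0.7]
opening: 0.0004
```

```bash
python3 - <<'E'
from mv import *
from h import *
arc([1,2,3,4,5,5.7,6.4,7])
grab('scene'); crop('scene',215,400,105,285,4,'pics/s5.png')
c=cam('scene');W=pts(c);m=(abs(W[...,2]-.099)<.006)&(abs(np.hypot(W[...,0]-AX[0],W[...,1]-AX[1])-.13)<.022)&(W[...,0]<.56)
p=np.median(W[m],0); print(m.sum(),p,np.degrees(np.arctan2(p[1]-AX[1],p[0]-AX[0])))
E
```

```text
t 8.2 pos [0.4553 0.0789 0.0707] rot [-3.1400e+00 -3.0000e-04  2.2088e+00] F [-1.8 -2.9  0.7] op 0.0004
yaw 126.56 r,t 0.1305 -0.0404
[0, 0, 0.011, np.float64(0.0023), np.float64(0.0076), 0, -1]
[0, 0, 0.022, np.float64(0.0044), np.float64(0.0153), 0, -1]
[0, 0, 0.033, np.float64(0.0065), np.float64(0.0229), 0, -1]
[0, 0, 0.044, np.float64(0.0083), np.float64(0.0307), 0, -1]
[0, 0, 0.056, np.float64(0.0101), np.float64(0.0384), 0, -1]
[0, 0, 0.063, np.float64(0.0112), np.float64(0.0439), 0, -1]
[0, 0, 0.071, np.float64(0.0123), np.float64(0.0493), 0, -1]
[0, 0, 0.078, np.float64(0.0132), np.float64(0.054), 0, -1]
61 [0.49536776 0.10735766 0.09594585] 122.72016698089733
```

View pics/s5.png

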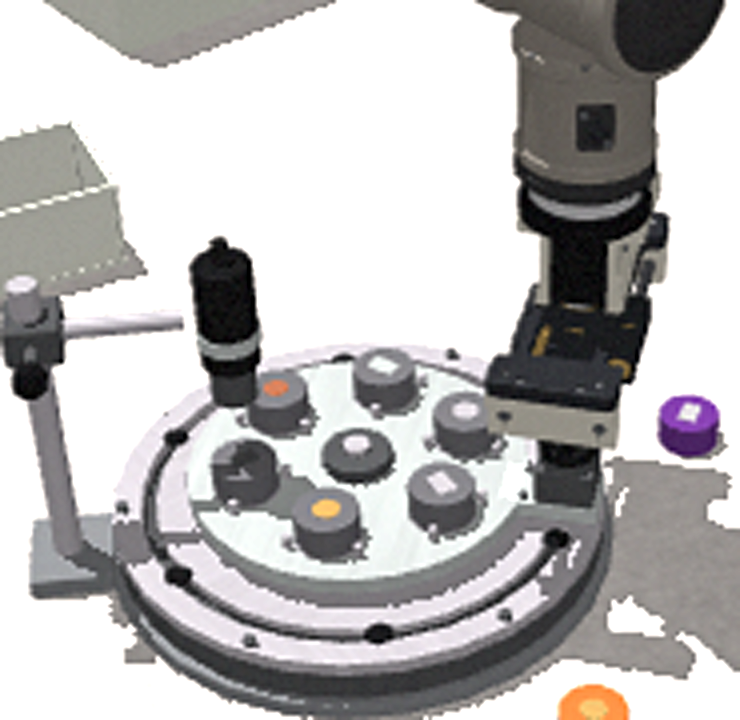

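Call:
{"fn": "arm_command", "kwargs": {"motion": [[[0,0,0.011,0.0023,0.0076,0,-1],[0,0,0.022,0.0044,0.0153,0,-1],[0,0,0.033,0.0065,0.0229,0,-1],[0,0,0.044,0.0083,0.0307,0,-1],[0,0,0.05,0.0095,0.034,0,-1],[0,0,0.056,0.0101,0.0384,0,-1]]]}}

```text
time: 8.85
tool_pos: [0.4633, 0.0886, 0.0707]
tool_rot: [-3.141, -0.0, 2.122]
contact_force: [-2.4, -2.7, 1.0]
opening: 0.0005
```

```bash
python3 - <<'E'
from mv import *
from h import *
arc([.6,1.2,1.8,2.4,3,3.6])
grab('scene'); crop('scene',215,400,105,285,4,'pics/s6.png')
E
```

```text
t 8.85 pos [0.4633 0.0886 0.0707] rot [-3.1414e+00 -1.0000e-04  2.1216e+00] F [-2.4 -2.7  1. ] op 0.0005
yaw 121.56 r,t 0.1305 -0.0398
[0, 0, 0.007, np.float64(0.0014), np.float64(0.0046), 0, -1]
[0, 0, 0.013, np.float64(0.0027), np.float64(0.0091), 0, -1]
[0, 0, 0.02, np.float64(0.004), np.float64(0.0137), 0, -1]
[0, 0, 0.027, np.float64(0.0052), np.float64(0.0183), 0, -1]
[0, 0, 0.033, np.float64(0.0063), np.float64(0.023), 0, -1]
[0, 0, 0.04, np.float64(0.0075), np.float64(0.0276), 0, -1]
```

View pics/s6.png

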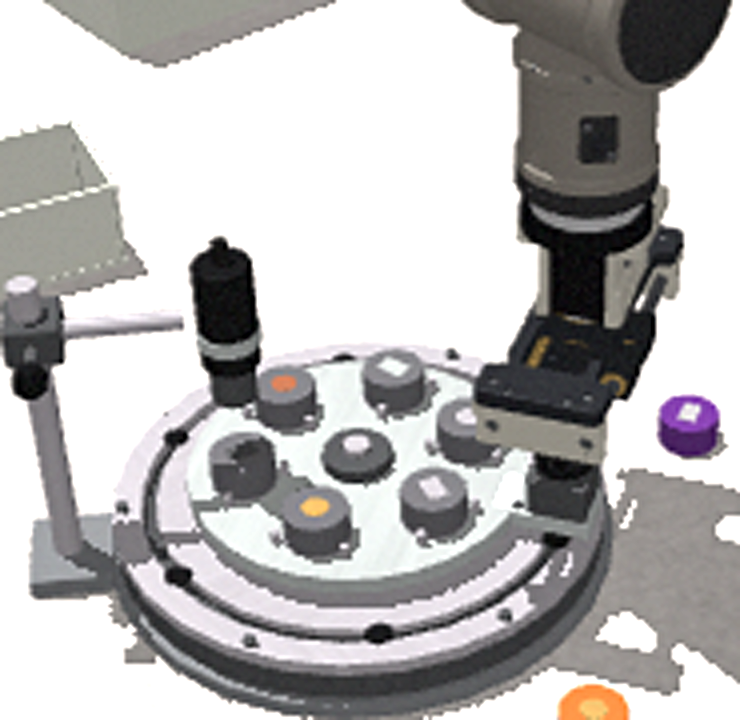

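Call:
{"fn": "arm_command", "kwargs": {"motion": [[[0,0,0.007,0.0014,0.0046,0,-1],[0,0,0.013,0.0027,0.0091,0,-1],[0,0,0.02,0.004,0.0137,0,-1],[0,0,0.027,0.0052,0.0183,0,-1],[0,0,0.033,0.0063,0.023,0,-1],[0,0,0.037,0.007,0.025,0,-1]]]}}

```text
time: 9.5
tool_pos: [0.4688, 0.0944, 0.0707]
tool_rot: [3.141, -0.0, 2.063]
contact_force: [-1.8, -2.5, 1.7]
opening: 0.0007
```

```bash
python3 - <<'E'
from mv import *
from h import *
arc([.3,.6,.9,1.2,1.5,1.8])
E
```

```text
t 9.5 pos [0.4688 0.0944 0.0707] rot [ 3.1414 -0.      2.0635] F [-1.8 -2.5  1.7] op 0.0007
yaw 118.23 r,t 0.1305 -0.0397
[0, 0, 0.003, np.float64(0.0007), np.float64(0.0023), 0, -1]
[0, 0, 0.007, np.float64(0.0014), np.float64(0.0046), 0, -1]
[0, 0, 0.01, np.float64(0.002), np.float64(0.0068), 0, -1]
[0, 0, 0.013, np.float64(0.0027), np.float64(0.0091), 0, -1]
[0, 0, 0.017, np.float64(0.0033), np.float64(0.0114), 0, -1]
[0, 0, 0.02, np.float64(0.0039), np.float64(0.0137), 0, -1]
```

Call:
{"fn": "arm_command", "kwargs": {"motion": [[[0,0,0.003,0.0007,0.0023,0,-1],[0,0,0.007,0.0014,0.0046,0,-1],[0,0,0.01,0.002,0.0068,0,-1],[0,0,0.01,0.002,0.0068,0,-1]]]}}

```text
time: 9.9
tool_pos: [0.4703, 0.0959, 0.0708]
tool_rot: [3.141, -0.0, 2.048]
contact_force: [-2.6, -2.4, 1.7]
opening: 0.0005
```

Call:
{"fn": "arm_command", "kwargs": {"motion": [[[0,0,0.003,0.0007,0.0023,0,-1],[0,0,0.005,0.001,0.0034,0,-1],[0,0,0.005,0.001,0.0034,0,-1]]]}}

```text
time: 10.2
tool_pos: [0.4711, 0.0966, 0.0708]
tool_rot: [3.141, 0.0, 2.04]
contact_force: [-1.9, -3.0, 2.2]
opening: 0.0005
```

```bash
python3 - <<'E'
from mv import *
from h import *
arc([.4,.8,1.2])
grab('scene'); crop('scene',300,400,165,265,6,'pics/s7.png')
E
```

```text
t 10.2 pos [0.4711 0.0966 0.0708] rot [3.1411 0.     2.0404] F [-1.9 -3.   2.2] op 0.0005
yaw 116.9 r,t 0.1305 -0.0397
[0, 0, 0.004, np.float64(0.0009), np.float64(0.003), 0, -1]
[0, 0, 0.009, np.float64(0.0018), np.float64(0.0061), 0, -1]
[0, 0, 0.013, np.float64(0.0027), np.float64(0.0091), 0, -1]
```

View pics/s7.png

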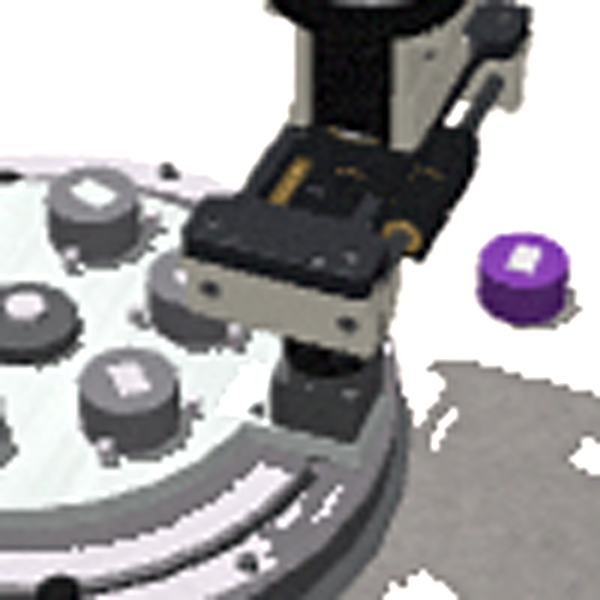

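Still down and moving freely, with roughly a degree left. I'll go on in small steps and watch the force.

Call:
{"fn": "arm_command", "kwargs": {"motion": [[[0,0,0.002,0.0004,0.0015,0,-1],[0,0,0.004,0.0009,0.003,0,-1],[0,0,0.004,0.0009,0.003,0,-1]]]}}

```text
time: 10.55
tool_pos: [0.4719, 0.0974, 0.0707]
tool_rot: [3.141, -0.0, 2.034]
contact_force: [0.3, -0.7, 0.2]
opening: 0.0006
```

Call:
{"fn": "arm_command", "kwargs": {"motion": [[[0,0,0.002,0.0004,0.0015,0,-1],[0,0,0.004,0.0009,0.003,0,-1],[0,0,0.004,0.0009,0.003,0,-1]]]}}

```text
time: 10.85
tool_pos: [0.4724, 0.0979, 0.0707]
tool_rot: [3.141, 0.0, 2.028]
contact_force: [-1.0, -0.1, 0.8]
opening: 0.0009
```

Call:
{"fn": "arm_command", "kwargs": {"motion": [[[0,0,0.002,0.0004,0.0015,0,-1],[0,0,0.004,0.0009,0.003,0,-1],[0,0,0.004,0.0009,0.003,0,-1]]]}}

```text
time: 11.15
tool_pos: [0.4728, 0.0983, 0.0707]
tool_rot: [-3.141, -0.0, 2.022]
contact_force: [-2.2, -1.6, 0.6]
opening: 0.0007
```

```bash
python3 - <<'E'
from mv import *
from h import *
now()
grab('scene'); crop('scene',300,400,165,265,6,'pics/s8.png')
E
```

```text
t 11.15 pos [0.4728 0.0983 0.0707] rot [-3.1412 -0.      2.0216] F [-2.2 -1.6  0.6] op 0.0007
```

View pics/s8.png

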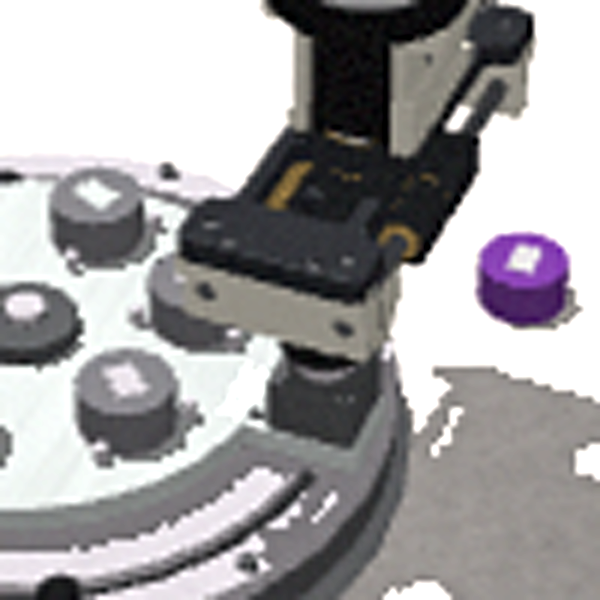

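The stem now shows under the knob at about (320,365), so the plunger has sprung out. I'll do a light lock test with a slightly firmer push and then back away.

Call:
{"fn": "arm_command", "kwargs": {"motion": [[[0,0,0,0,0.003,0,-1],[0,0,0,0,0.005,0,-1],[0,0,0,0,0.005,0,-1]]]}}

```text
time: 11.5
tool_pos: [0.473, 0.0985, 0.0707]
tool_rot: [-3.138, -0.0, 2.022]
contact_force: [-6.5, -5.2, 6.5]
opening: 0.0001
```

It is locked: the force rose to about 8 N over 0.3 mm of travel. Backing off and lifting clear.

Call:
{"fn": "arm_command", "kwargs": {"motion": [[[0,0,0,0,-0.02,0,-1],[0,0,0,0,-0.05,0,-1],[0,0,0,0,-0.07,0,-1],[0,0,0,0,-0.07,-0.02,-1],[0,0,0,0,-0.07,-0.12,-1],[0,0,0,0,-0.07,-0.25,-1],[0,0,0,0,-0.07,-0.4,-1],[0,0,0,0,-0.07,-0.5,-1]]]}}

```text
time: 12.3
tool_pos: [0.4563, 0.0901, 0.2243]
tool_rot: [3.137, 0.002, 2.022]
contact_force: [-0.3, 0.1, -0.3]
opening: 0.0004
```

Call:
{"fn": "arm_command", "kwargs": {"motion": [[[0,0,0,0.1,-0.05,0,-1],[0,0,0,0.1,-0.15,0,-1],[0,0,0,0.1,-0.3,0,-1],[0,0,0,0.1,-0.45,0,-1],[0,0,0,0.1,-0.6,0,-1],[0,0,0,0.1,-0.6,0,-1],[0,0,0,0.1,-0.6,0,-1]]]}}

```text
time: 13.0
tool_pos: [0.2807, 0.0383, 0.2216]
tool_rot: [3.139, 0.002, 2.02]
contact_force: [0.1, 0.4, 0.4]
opening: 0.0006
```

```bash
python3 - <<'E'
from mv import *
from h import *
now()
grab('scene','top'); crop('scene',215,400,155,285,4,'pics/s9.png'); cv2.imwrite('pics/t9.png',cam('top')['image'][:,:,::-1])
for n in('scene','top'):
    c=cam(n);W=pts(c);m=(W[...,2]>.096)&(W[...,2]<.112)&(abs(np.hypot(W[...,0]-AX[0],W[...,1]-AX[1])-.13)<.024)&(W[...,0]<.56)
    q=W[m]
    if len(q):
        p=q.mean(0); print(n,len(q),p.round(4),np.median(q[:,2]),np.percentile(q[:,2],90),np.degrees(np.arctan2(p[1]-AX[1],p[0]-AX[0])).round(2))
E
```

```text
t 13.0 pos [0.2807 0.0383 0.2216] rot [3.1386e+00 1.6000e-03 2.0200e+00] F [0.1 0.4 0.4] op 0.0006
scene 142 [0.5093 0.1156 0.1022] 0.10247377525301027 0.10434406240525221 115.6
top 95 [0.5043 0.1153 0.1048] 0.10478112404816398 0.10814153009428526 117.6
```

View pics/s9.png

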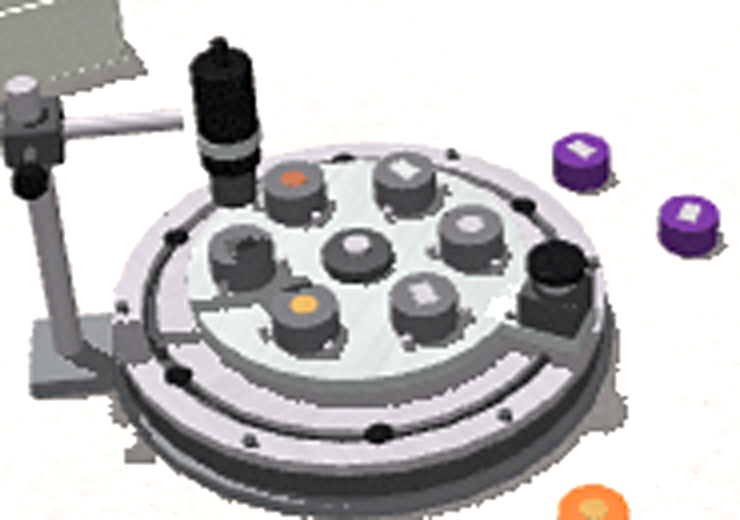

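View pics/t9.png

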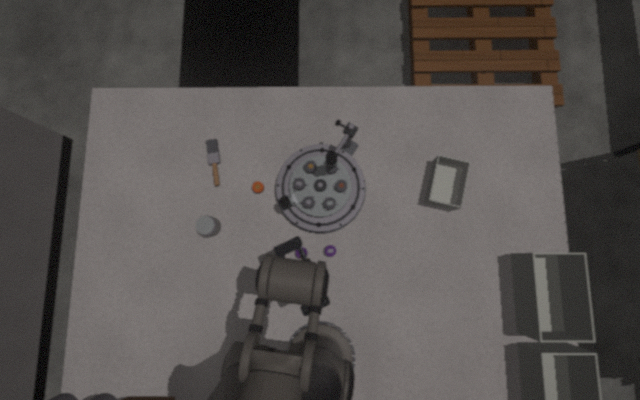

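The knob stands at z≈0.104 (fully out) at 117.6°, which is the next hole. All six specimens are in their nests, the tin, tub and brush are where they were, and the arm is clear.

```bash
python3 -c "
from cell import robot
print(robot.hand_in())"
```

```text
the job is handed in; nothing more can be done
None
```

The table is at the next hole clockwise with the plunger sprung out and locked, and I handed the job in at about 13 s. The hand-in gives no verdict.

**What I did:** With the fingers shut, I pressed the knob to its stop (about 14 N). I dragged the table clockwise about 35° by fingertip friction and lifted off while the plate held the knob down. I then pushed the side of the housing gently until the plunger dropped into the hole. A light lock test met a firm stop at about 8 N, and I backed the arm clear.

**Last checks:**

| Check | Result |
|---|---|
| Knob angle, top camera | 117.6°, matching the hole I measured at 117.6° before moving |
| Knob angle, scene camera | 115.6°, about 2° off the top view |
| Knob top height | 0.102 to 0.105 m, against 0.104 m when fully out |
| Specimens | all six look to be in their nests |
| Tin, tub and brush | look unmoved in the top view |
| Wrist force after backing off | near zero |

- **Angle disagreement:** the scene camera sees the knob at a slant. An earlier reading from it, with the fingertip's position as reference, was off by the same amount. I trusted the top view and the lock test.
- **Not measured:** the specimens, tin, tub and brush were checked by eye in the pictures only.

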